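# Set the microscope's light rod to its middle click

## Task

From the right-hand side (as the robot sees it) of the microscope's light base two push-pull rods stick out. Pull the one with the round ball knob out from its fully-in position to its middle click and let go so that it rests there; leave the rod with the crossbar where it is.

Things in the scene. Friction and masses are not known exactly. Their poses are not given: they have to be found in the camera images.
- light_rod (a joint): Slide of the ball-knobbed rod, m: -0.030 fully in (the start), 0 middle click, +0.030 fully out; grows as it is pulled out. Spring detents hold it at these three positions: about 6 N moves it out of a click; let go within about 12 mm of the middle, it slides to the middle by itself.
- light_knob (a point): Centre of the black ball knob, 28 mm across, on a 10 mm steel rod, 40 mm above the table; moves with the rod. Its -y axis points level along the rod, outwards (pulling direction); z is up. Fully in, it is 40 mm out from the side of the base. The two rods are parallel, equally high, 95 mm apart; which is nearer the robot varies.
- filter_bar (a point): Centre of the black crossbar, 46 mm long across its rod, 12 by 12 mm thick, on the end of the other rod (same rod, same axes, 40 mm above the table). It starts fully out, 100 mm out from the side of the base, slides as easily as the other rod, and must stay where it is.
- light_base: Microscope, fixed. Origin: centre of the underside of its grey base, 300 (x) by 270 (y) by 70 mm high. Rods leave its -y side (the robot's right) at x = -47.5 and +47.5 mm. The head hangs over it from 0.18 to 0.41 m up, x -65 to +180, y -20 to +110 mm; pillar at x -110, y +105 mm, 0.43 m tall. Nothing hangs over the rods.

How it is judged:
By the outcome, as a careful person would: the job done as asked, in the order asked, and still so for the second after the job is handed in, with the robot touching nothing.
It also fails if it takes over 32 s, if anything falls off the work surface, if the arm or the gripper's body presses on something with over 40 N, if the wrist force passes 120 N, or if a joint passes its speed limit or range.

## Robot

A 6-joint arm with a two-finger parallel gripper is mounted at the origin on the work surface. World frame = base frame: x ahead of the robot, y to its left, z up, the work surface at z = 0. Lengths are in m, angles in rad, forces in N, time in s.
With the tool pointing down it reaches from about 0.4 to 0.925 m from the base axis. Payload 12.5 kg.
Tool frame: the origin (TCP) lies on the centre line of the jaws, within the pads' length; the fingertips stand 11 mm ahead of it and the grasp point (between the pads) lies 8 mm behind it (env.tips_ahead is the distance from the TCP to the fingertips, in m); z points along the fingers, y is the line along which they close (so a half turn about z gives the same grasp; the last joint's range is limited). The gripper opens to 95 mm and grips with 3 to 60 N. Pads are 20 mm wide; open, the fingers measure 119 mm over their backs; the gripper's body (75 mm by 180 mm) begins 59 mm behind the grasp point.
Start: joints at [-1.3, 0.491, 1.559, -0, 1.092, -0.106], TCP at [0.23, -0.581, 0.226] pointing down, gripper open.
Joint ranges: [-3.1, 3.1], [-0.84, 2.19], [0.05, 2.79], [-1.13, 4.28], [0.06, 2.93], [-2.69, 2.69]. Speed limits (rad/s): [2.22, 2.22, 2.79, 3.14, 3.14, 3.14].

## Interface

Orientations are given as [roll, pitch, yaw] about the fixed x, y, z axes, in that order (R = Rz(yaw) Ry(pitch) Rx(roll)).
In Python, from plant import env, cams, finish_job gives the robot as it stands. The module is installed in compiled form; this text tells all that it offers.
- The arm moves only by the tool jog_arm, never from a script. Its arguments are lists of equal length, an entry for each row: "hand": the gripper command: -1 is fully open, 1 is shut, values between are in proportion; "translation": the shift along the tool's x, y, z in m, a list of three; "roll": the turn about the tool's z in degrees. In form: {"hand": [hand, ...], "translation": [[tx, ty, tz], ...], "roll": [roll, ...]}. A call has exactly 5 rows; each row shifts and turns the commanded pose from where the row before left it, along the tool's axes as they then stand; what a row does not reach is not made up. A row lasts 1/12 s, in which the tool goes at most 41.7 mm and 7.16 degrees, less where a joint would pass 70% of its speed; a pose out of reach is approached as far as the arm can. A call with a gripper value outside its range is refused whole. The fingers move at their own pace and stop on an object; "newtons" is the grip in N (left out, the last holds). Time passes only in rows, so rows that do not move let the fingers close, or fill a call up. It gives the time, the measured TCP pose, the force, the opening and the grip force at its end, in the units of the state.
- env.get_state(): the state, without advancing time (a new reading comes with each control period).
- cams.camera(name): name is "scene" or "top" or "wrist"; returns a dict with "frame" (420x560x3 uint8, red, green, blue), "fx", "fy", "cx", "cy" (pixels), "D" ([k1, k2, p1, p2, k3] as OpenCV has them; the pictures are not rectified), "T" (4x4, takes a point from camera to world coordinates). Camera axes: x right, y down, z forward; pixel columns grow to the right and rows downward; lengths in m; the calibration is good to about 2 mm. A picture is of the moment at which its call begins. There is no depth.
- finish_job(): hands the job in; it is judged then, once.
The state is a dict: "t": time; "joint_pos": joint angles; "joint_vel": joint speeds; "effort": joint torques, N m; "tool_pos": TCP position; "tool_rot": TCP orientation; "wrist_force": force on the tool from outside, world axes, zero at the start; "wrist_torque": the same for the moment, N m; "width": opening from 0.0 (shut) to 1.0 (fully open); "grasp_force": force on a finger pad.
Only numpy, scipy, OpenCV 4.12 (cv2) and the standard library are available. Lean on these libraries where they do the work, as an engineer would, in place of code of your own. Each camera call takes 0.05 s, during which the arm holds its last target. There are 200 camera calls.

## Working session

There is one attempt and no reset: what is moved stays moved. The work goes in short steps, Python scripts to look and compute and a tool call to move; the robot and the scene stay as the last step left them, time stands still between calls to the robot, and variables do not carry over. Pictures are saved under pics/ and viewed, at most 10 in all, crops included, and the job is handed in when it is done.

Besides the shell and the picture viewer there is one more tool, called after ">>>" in YAML: its name, and indented under it one key for each argument. jog_arm: Moves the arm, as the interface text tells. Its arguments: {"type":"object","properties":{"hand":{"type":"array"},"translation":{"type":"array"},"roll":{"type":"array"},"newtons":{"type":"number"}},"required":["hand","translation","roll"]}

```bash
mkdir -p pics; python3 - <<'E'
from plant import env,cams
import cv2,pickle,numpy as np
s=env.get_state();print(s['t'],s['tool_pos'],s['tool_rot'],s['width'])
a=[cams.camera(n) for n in("scene","top")]
pickle.dump(a,open('c.pkl','wb'))
for n,c in zip(("scene","top"),a):
    cv2.imwrite(f'pics/{n}0.png',c['frame'][:,:,::-1]);print(n,c['fx'],np.round(c['T'],3).tolist())
E
```

```text
0.0 [ 0.22991117 -0.58092201  0.22506615] [-3.14050677e+00 -1.12193829e-04  3.76763108e-01] 0.9990518221780242
scene 455.0179966435825 [[0.529, 0.529, -0.663, 1.029], [0.849, -0.333, 0.411, -0.215], [-0.003, -0.78, -0.625, 0.454], [0.0, 0.0, 0.0, 1.0]]
top 543.968315905483 [[0.125, -0.972, 0.202, 0.45], [-0.992, -0.122, 0.024, 0.044], [0.001, -0.203, -0.979, 0.76], [0.0, 0.0, 0.0, 1.0]]
```

View pics/top0.png

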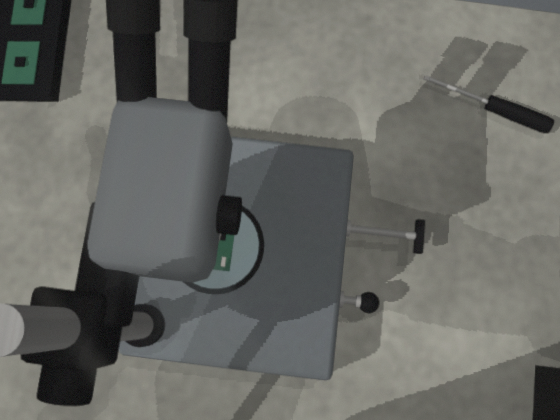

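View pics/scene0.png

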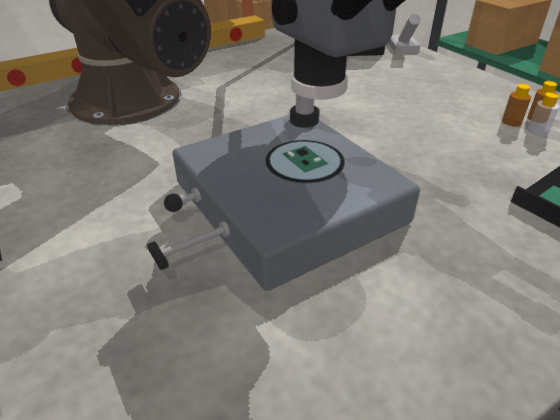

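The top view shows the ball knob at about (369,302) and the crossbar at (420,236). In the scene view the ball is at (173,202) and the bar at (158,255). The ball rod is the one nearer the robot.

```bash
cat > h.py <<'E'
import cv2,numpy as np
def ray(c,u,v):
    K=np.array([[c['fx'],0,c['cx']],[0,c['fy'],c['cy']],[0,0,1]])
    p=cv2.undistortPoints(np.array([[[u,v]]],float),K,np.array(c['D'],float))[0,0]
    return c['T'][:3,3],c['T'][:3,:3]@np.array([p[0],p[1],1])
def onz(c,u,v,z=.04):
    o,d=ray(c,u,v); return o+d*(z-o[2])/d[2]
def dark(c,u,v,r=18,th=45):
    m=np.zeros(c['frame'].shape[:2],np.uint8)
    m[v-r:v+r,u-r:u+r]=(c['frame'].max(2)<th)[v-r:v+r,u-r:u+r]
    n,l,s,ce=cv2.connectedComponentsWithStats(m); i=1+np.argmax(s[1:,4]); return ce[i],s[i]
E
python3 - <<'E'
from h import *
import pickle
a=pickle.load(open('c.pkl','rb'))
for c,pts in zip(a,([(173,202),(158,255)],[(369,302),(420,236)])):
    for p in pts:
        ce,s=dark(c,*p);print(ce,s,onz(c,*ce).round(4))
t=a[1]
A=onz(t,353,152,.07);B=onz(t,331,379,.07);print(A,B,'edge angle',np.degrees(np.arctan2(*(A-B)[[1,0]])))
# rod of crossbar: base end and tip
P=onz(t,350,230);Q=onz(t,413,236);print(P,Q,'rod dir',np.degrees(np.arctan2(*(Q-P)[[1,0]])))
E
```

```text
[172.60434783 202.33043478] [164 194  18  17 230] [ 0.4871 -0.0666  0.04  ]
[157.52734375 255.43359375] [148 242  20  27 256] [ 0.5837 -0.1255  0.04  ]
[369.01351351 302.24662162] [360 292  19  21 296] [ 0.4862 -0.068   0.04  ]
[418.88421053 235.83508772] [414 220  11  33 285] [ 0.5821 -0.1265  0.04  ]
[ 0.67787654 -0.02396091  0.07      ] [ 0.38631017 -0.02606643  0.07      ] edge angle 0.4137485940808749
[ 0.57848638 -0.03356506  0.04      ] [ 0.58086798 -0.11860487  0.04      ] rod dir -88.39581120854598
```

>>> jog_arm:
  hand: [-0.26, -0.26, -0.26, -0.26, -0.26]
  translation:
    - [0, 0, 0]
    - [0, 0, 0]
    - [0, 0, 0]
    - [0, 0, 0]
    - [0, 0, 0]
  roll: [-6.9, -6.9, -6.9, -6.9, -6.9]

```text
t: 0.52
tool_pos: [0.2299, -0.581, 0.2253]
tool_rot: [-3.141, -0.0, 0.985]
wrist_force: [0.4, 0.5, -0.2]
width: 0.71
grasp_force: 0.0
```

>>> jog_arm:
  hand: [-0.26, -0.26, -0.26, -0.26, -0.26]
  translation:
    - [0, 0, 0]
    - [0, 0, 0]
    - [0, 0, 0]
    - [0, 0, 0]
    - [0, 0, 0]
  roll: [-6.9, -6.9, -6.9, -6.9, -6.9]

```text
t: 0.93
tool_pos: [0.2299, -0.581, 0.2253]
tool_rot: [-3.141, -0.001, 1.587]
wrist_force: [-0.3, -0.5, 0.2]
width: 0.627
grasp_force: 0.0
```

>>> jog_arm:
  hand: [-0.26, -0.26, -0.26, -0.26, -0.26]
  translation:
    - [0.034, 0.0177, 0.004]
    - [0.034, 0.0177, 0.004]
    - [0.034, 0.0177, 0.004]
    - [0.034, 0.0177, 0.004]
    - [0.034, 0.0177, 0.004]
  roll: [0, 0, 0, 0, 0]

```text
t: 1.35
tool_pos: [0.317, -0.4085, 0.2053]
tool_rot: [-3.141, -0.0, 1.581]
wrist_force: [0.6, -1.0, -0.0]
width: 0.633
grasp_force: 0.0
```

>>> jog_arm:
  hand: [-0.26, -0.26, -0.26, -0.26, -0.26]
  translation:
    - [0.034, 0.0177, 0.004]
    - [0.034, 0.0177, 0.004]
    - [0.034, 0.0177, 0.004]
    - [0.034, 0.0177, 0.004]
    - [0.034, 0.0177, 0.004]
  roll: [0, 0, 0, 0, 0]

```text
t: 1.77
tool_pos: [0.4039, -0.2376, 0.1854]
tool_rot: [-3.142, 0.0, 1.581]
wrist_force: [0.8, -0.4, -0.5]
width: 0.626
grasp_force: 0.0
```

>>> jog_arm:
  hand: [-0.26, -0.26, -0.26, -0.26, -0.26]
  translation:
    - [0.034, 0.0177, 0.004]
    - [0.034, 0.0177, 0.004]
    - [0.034, 0.0177, 0.004]
    - [0.034, 0.0177, 0.004]
    - [0, 0, 0]
  roll: [0, 0, 0, 0, 0]

```text
t: 2.18
tool_pos: [0.4744, -0.0978, 0.1689]
tool_rot: [-3.141, -0.001, 1.585]
wrist_force: [-0.8, 0.9, 0.2]
width: 0.632
grasp_force: 0.0
```

```bash
python3 - <<'E'
from plant import env,cams
import cv2,pickle,numpy as np
c=cams.camera("wrist");s=env.get_state();print(s['t'],s['tool_pos'],s['tool_rot'],s['width'])
pickle.dump(c,open('w.pkl','wb'));cv2.imwrite('pics/w1.png',c['frame'][:,:,::-1]);print(c['T'].round(3).tolist())
E
```

```text
2.2333 [ 0.47356322 -0.09988934  0.16910387] [-3.14075807e+00 -3.73246026e-04  1.58584477e+00] 0.6288621145950687
[[1.0, 0.013, 0.002, 0.474], [0.013, -0.963, -0.271, -0.022], [-0.001, 0.271, -0.963, 0.327], [0.0, 0.0, 0.0, 1.0]]
```

View pics/w1.png

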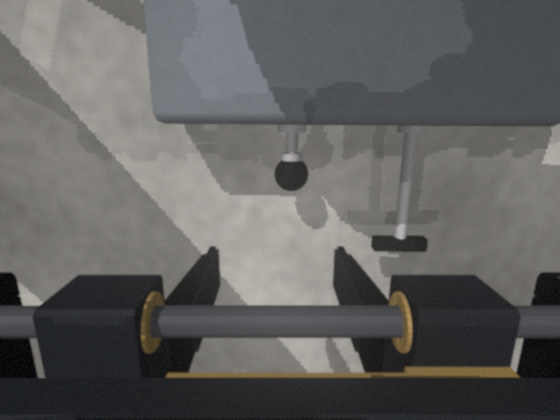

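The wrist view shows the ball at (291,174) and the crossbar at (400,243), with open fingers below them. I'll measure the ball from here.

```bash
python3 - <<'E'
from h import *
import pickle
c=pickle.load(open('w.pkl','rb'))
for p,r in(((291,174),24),((400,243),32)):
    ce,s=dark(c,*p,r=r);print(ce,s,onz(c,*ce).round(4))
E
```

```text
[303.         168.66666667] [302 168   3   2   3] [ 0.4964 -0.0635  0.04  ]
[418.01290323 242.47741935] [408 237  18  13 155] [ 0.5985 -0.1264  0.04  ]
```

```bash
python3 - <<'E'
from h import *
import pickle
c=pickle.load(open('w.pkl','rb'));f=c['frame'];print(f[174,291],f[243,385],f[190,320])
for p,r in(((291,174),22),((400,243),32)):
    for th in(58,68,78):
        ce,s=dark(c,*p,r=r,th=th);print(th,ce,s,onz(c,*ce).round(4))
print(onz(c,291,174),onz(c,399.5,243))
E
```

```text
[51 48 50] [49 49 48] [131 129 124]
58 [290.97482517 174.77902098] [276 162  31  28 715] [ 0.4867 -0.0687  0.04  ]
68 [290.87101064 174.69680851] [275 161  33  29 752] [ 0.4866 -0.0686  0.04  ]
78 [290.95974843 174.69685535] [275 161  33  30 795] [ 0.4867 -0.0686  0.04  ]
58 [399.52106742 243.29213483] [372 236  55  15 712] [ 0.5826 -0.1274  0.04  ]
68 [399.26435247 243.31909212] [372 236  55  16 749] [ 0.5823 -0.1274  0.04  ]
78 [399.5875  243.50625] [372 235  56  17 800] [ 0.5826 -0.1276  0.04  ]
[ 0.48668905 -0.06805761  0.04      ] [ 0.58250762 -0.12715195  0.04      ]
```

>>> jog_arm:
  hand: [-0.26, -0.26, -0.26, -0.26, -0.26]
  translation:
    - [0.016, 0.0067, 0.01]
    - [0.016, 0.0067, 0.015]
    - [0, 0, 0.02]
    - [0, 0, 0.02]
    - [0, 0, 0]
  roll: [0, 0, 0, 0, 0]

```text
t: 2.65
tool_pos: [0.4844, -0.0708, 0.102]
tool_rot: [-3.137, -0.001, 1.581]
wrist_force: [-0.1, -0.4, -0.7]
width: 0.628
grasp_force: 0.0
```

>>> jog_arm:
  hand: [-0.26, -0.26, -0.26, -0.26, -0.26]
  translation:
    - [0.001, 0.001, 0.02]
    - [0.001, 0.001, 0.02]
    - [0, 0, 0.02]
    - [0, 0, 0.01]
    - [0, 0, 0]
  roll: [0, 0, 0, 0, 0]

```text
t: 3.07
tool_pos: [0.4873, -0.069, 0.0337]
tool_rot: [-3.139, -0.001, 1.58]
wrist_force: [-0.6, 0.0, 0.8]
width: 0.629
grasp_force: 0.0
```

>>> jog_arm:
  hand: [0.3, 0.3, 0.5, 0.5, 0.5]
  translation:
    - [0, 0, 0]
    - [0, 0, 0]
    - [0, 0, 0]
    - [0, 0, 0]
    - [0, 0, 0]
  roll: [0, 0, 0, 0, 0]
  newtons: 25

```text
t: 3.48
tool_pos: [0.4882, -0.0686, 0.0353]
tool_rot: [3.141, 0.0, 1.581]
wrist_force: [-0.1, 0.3, -0.3]
width: 0.337
grasp_force: 0.2
```

>>> jog_arm:
  hand: [1, 1, 1, 1, 1]
  translation:
    - [0, 0, 0.002]
    - [0, 0, 0]
    - [0, 0, 0]
    - [0, 0, 0]
    - [0, 0, 0]
  roll: [0, 0, 0, 0, 0]
  newtons: 25

```text
t: 3.9
tool_pos: [0.4862, -0.0681, 0.0328]
tool_rot: [-3.138, -0.001, 1.582]
wrist_force: [-8.9, -0.5, 6.6]
width: 0.283
grasp_force: 25.0
```

>>> jog_arm:
  hand: [1, 1, 1, 1, 1]
  translation:
    - [-0.006, 0, 0]
    - [-0.006, 0, 0]
    - [-0.006, 0, 0]
    - [-0.006, 0, 0]
    - [-0.006, 0, 0]
  roll: [0, 0, 0, 0, 0]

```text
t: 4.32
tool_pos: [0.4864, -0.0982, 0.0328]
tool_rot: [-3.138, -0.001, 1.582]
wrist_force: [-9.0, 2.9, 8.2]
width: 0.279
grasp_force: 25.0
```

>>> jog_arm:
  hand: [1, 1, 1, 1, 1]
  translation:
    - [0, 0, 0]
    - [0, 0, 0]
    - [0, 0, 0]
    - [0, 0, 0]
    - [0, 0, 0]
  roll: [0, 0, 0, 0, 0]

```text
t: 4.73
tool_pos: [0.4864, -0.0981, 0.0329]
tool_rot: [-3.138, -0.001, 1.581]
wrist_force: [-9.4, -1.7, 8.1]
width: 0.279
grasp_force: 25.0
```

```bash
python3 - <<'E'
from plant import env,cams
import cv2
a=[cams.camera(n)['frame'] for n in("scene","wrist")]
cv2.imwrite('pics/p2.png',cv2.hconcat([cv2.resize(a[0][120:330,60:340],None,fx=1.4,fy=1.4),cv2.resize(a[1],(392,294))])[:,:,::-1])
E
```

```text
(no output)
```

View pics/p2.png

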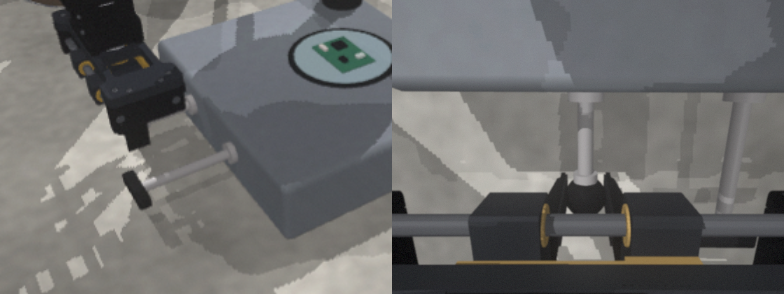

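The ball is between the pads with more rod showing, and the crossbar looks untouched. I'll release it and rise.

>>> jog_arm:
  hand: [-0.2, -0.2, -0.2, -0.2, -0.2]
  translation:
    - [0, 0, 0]
    - [0, 0, 0]
    - [0, 0, 0]
    - [0, 0, 0]
    - [0, 0, 0]
  roll: [0, 0, 0, 0, 0]

```text
t: 5.25
tool_pos: [0.4885, -0.0985, 0.0327]
tool_rot: [3.141, 0.0, 1.581]
wrist_force: [-0.1, -0.5, 0.3]
width: 0.566
grasp_force: 0.0
```

>>> jog_arm:
  hand: [-0.2, -0.2, -0.2, -0.2, -0.2]
  translation:
    - [0, 0, -0.01]
    - [0, 0, -0.02]
    - [0, 0, -0.03]
    - [0, 0, -0.03]
    - [0, 0, -0.03]
  roll: [0, 0, 0, 0, 0]

```text
t: 5.67
tool_pos: [0.488, -0.0984, 0.1546]
tool_rot: [-3.141, 0.0, 1.581]
wrist_force: [0.6, -1.0, 0.5]
width: 0.601
grasp_force: 0.0
```

>>> jog_arm:
  hand: [-0.2, -0.2, -0.2, -0.2, -0.2]
  translation:
    - [0, 0, -0.02]
    - [-0.02, 0, 0]
    - [-0.02, 0, 0]
    - [0, 0, 0]
    - [0, 0, 0]
  roll: [0, 0, 0, 0, 0]

```text
t: 6.08
tool_pos: [0.4885, -0.1389, 0.1732]
tool_rot: [3.141, 0.0, 1.58]
wrist_force: [-0.5, -0.0, -0.4]
width: 0.598
grasp_force: 0.0
```

```bash
python3 - <<'E'
from plant import env,cams
from h import *
import pickle
s=env.get_state();print(s['t'],s['tool_pos'],s['wrist_force'],s['joint_vel'].round(3) if hasattr(s['joint_vel'],'round') else s['joint_vel'])
c=cams.camera("wrist");d=cams.camera("scene");pickle.dump((c,d),open('e.pkl','wb'))
cv2.imwrite('pics/e.png',cv2.hconcat([cv2.resize(d['frame'][120:330,60:340],None,fx=1.4,fy=1.4),cv2.resize(c['frame'],(392,294))])[:,:,::-1])
E
```

```text
6.0833 [ 0.48852125 -0.13889724  0.17321351] [-0.5030275  -0.00767593 -0.36768679] [ 0.023  0.003  0.016  0.002 -0.004  0.009]
```

View pics/e.png

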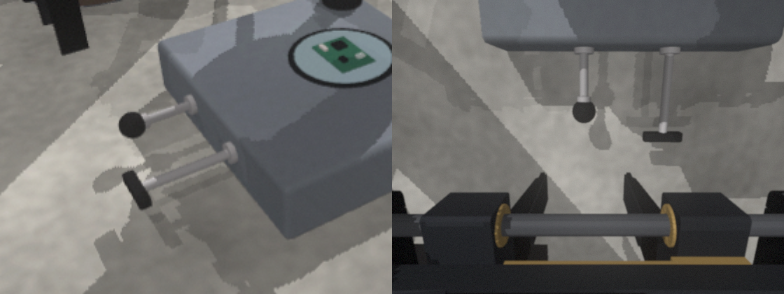

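The ball stands free, at wrist pixel about (274,158) at full scale. The crossbar is at about (387,195) and the gripper is clear. I'll measure both.

```bash
python3 - <<'E'
from h import *
import pickle
c,d=pickle.load(open('e.pkl','rb'))
for p,r in(((274,158),24),((387,195),32)):
    ce,s=dark(c,*p,r=r,th=66);print(ce,s,onz(c,*ce).round(4))
for p in((154,209),(158,255)):
    ce,s=dark(d,*p);print(ce,s,onz(d,*ce).round(4))
E
```

```text
[273.97006803 159.38367347] [259 146  31  29 735] [ 0.4869 -0.0979  0.04  ]
[386.44805195 195.11168831] [359 188  56  15 770] [ 0.5827 -0.1274  0.04  ]
[153.64090909 209.6       ] [145 201  18  17 220] [ 0.4888 -0.0967  0.04  ]
[159.3037037  260.01481481] [148 246  20  23 135] [ 0.593  -0.1265  0.04  ]
```

```bash
python3 -c "
from plant import finish_job
print(finish_job())"
```

```text
the job is handed in; nothing more can be done
None
```

I pulled the ball-knobbed rod out about 30 mm to its middle click and let go. It rests there, the crossbar measured as unmoved in the wrist view, the gripper is clear of everything, and the job is handed in.

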